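# Set up and start the bench stirrer by fingertip

## Task

A jar of thinner stands too far forward on the bench stirrer: with the fingertips, push it back over the plate until it stands against the curved steel stop, and push the handle of the speed selector round through its clicks to speed 4 (the ring is off, then come speeds 1 to 6 clockwise). Only when both are set, press the start key fully down and let it come up again. Do not lift or tip the jar or pinch the selector's handle, and leave the dip cup, the tape roll and the dosing bottle to its right where they are.

Things in the scene. Friction and masses are not known exactly. Their poses are not given: they have to be found in the camera images.
- stirrer: Grey bench stirrer, 190 x 135 mm, fixed. Origin: centre of its underside on the bench; z up; -x is its front (robot side), +y its left. Rear half flat, 70 mm high, carries the plate and jar stop. Front half (x -95 to -14 mm): control deck rising backwards from z = 54 to 70 mm (0.195 rad); on it, at x = -55 mm, the start key (left, y = +44 mm) and the selector (right, y = -18 mm).
- plate_centre (a point): Centre of the white round stirring plate (100 mm across), on its top, 76 mm above the bench; the point's axes are the stirrer's. The jar stop on the plate is a bent steel strip, 3 mm thick, 24 mm high: an arc of inner radius 34.5 mm about this point, 70 deg to either side of the stirrer's +x, open to the front. A jar pushed against it stands within 4 mm of this point.
- jar_middle (a point): Glass jar with a lid, 62 mm across, 78 mm high, 0.15 to 0.3 kg, loose on the stirring plate, 24 to 34 mm in front of the plate's centre and up to 10 mm to one side. The point is on its axis, half-way up (39 mm above the plate).
- selector (a joint): Speed selector turning about an axis square to the deck. Value in rad, clockwise from above: 0 = off (long end of the handle, white line, points at the ring mark, stirrer's +y); a click-stop every 0.5236 = speeds 1 to 6 (lines growing longer); 3 points to stirrer's +x; speed 4 = 2.094. Starts at off, 1 or 2. Past half-way it snaps to the next stop by itself. Takes up to 5 N at 20 mm from the axis.
- selector_axis (a point): On the selector's axis, half-way up its black bar handle. The handle is 10 mm thick, 22 mm high (11 above and 11 below this point), on a round skirt 49 mm across; its long end reaches 28 mm from the axis, its tail 16 mm. The point's z is the axis, leaning 0.195 rad to the front; its +y runs along the handle to the long end. The deck is 19 mm below this point.
- selector_tip (a point): End of the handle's long end, half-way up the handle, 28 mm from the selector's axis.
- start_key (a joint): Start key: black round key, 26 mm across, in a steel collar (34 mm across, 3 mm high) on the deck. Value in m: 0 = up, 0.004 = fully down; a spring returns it. It takes about 1.5 N to start and 5 N to hold fully down, square to the deck.
- start_key_top (a point): Centre of the start key's top face, 8 mm above the deck when up.
- viscosity_cup: Grey cone-shaped dip cup, 55 mm across, 63 mm high, to the right of the stirrer; origin at the centre of its underside. Not to be disturbed. Solid, too: the big screen that leans over the bench on the right (y below 0.13 m, x 0.2 to 0.4 m, from z = 0.36 m up) and the scale's display behind the stirrer on the left (x from 0.58, y 0.31 to 0.45, z 0.33 to 0.42 m).
- tape_black: Roll of black tape lying flat, 66 mm across, 19 mm high, to the right of the stirrer; origin at the centre of its underside. Not to be disturbed.
- bottle_blue: Dark dosing bottle with a round knob on its lid, 73 mm across, 118 mm high, behind the stirrer on the right; origin at the centre of its underside. Not to be disturbed.
There are look-alikes about, which are no part of the job. There is more than one size of the part that bears jar_middle; the job needs the middle-sized.

How it is judged:
By the outcome, as a careful person would: the job done as asked, in the order asked, and still so for the second after the job is handed in, with the robot touching nothing.
It also fails if it takes over 51 s, if anything falls off the work surface, if the arm or the gripper's body presses on something with over 40 N, if the wrist force passes 120 N, or if a joint passes its speed limit or range.

## Robot

A 6-joint arm with a two-finger parallel gripper is mounted at the origin on the work surface; the furniture and walls round the work are solid. World frame = base frame: x ahead of the robot, y to its left, z up, the work surface at z = 0. Lengths are in m, angles in rad, forces in N, time in s.
With the tool pointing down it reaches from about 0.3 to 0.775 m from the base axis. Payload 14.6 kg.
Tool frame: the origin (TCP) lies midway between the tips of the shut fingers; the grasp point (between the pads) lies 19 mm behind it; z points along the fingers, y is the line along which they close (so a half turn about z gives the same grasp; the last joint's range is limited). The gripper opens to 94 mm and grips with 3 to 60 N. Pads are 16 mm wide; open, the fingers measure 119 mm over their backs; the gripper's body (75 mm by 177 mm) begins 78 mm behind the grasp point.
Start: joints at [1.232, 0.3, 1.521, -0, 1.321, -0.067], TCP at [0.148, 0.53, 0.205] pointing down, gripper open.
Joint ranges: [-3.03, 3.03], [-0.79, 2.21], [0.23, 2.52], [-1.04, 4.18], [0, 3.07], [-2.55, 2.55]. Speed limits (rad/s): [2.22, 2.22, 2.57, 3.14, 3.14, 3.14].

## Interface

Orientations are given as [roll, pitch, yaw] about the fixed x, y, z axes, in that order (R = Rz(yaw) Ry(pitch) Rx(roll)).
In Python, from station import telemetry, optics, ctrl gives the robot as it stands.
- The arm moves only by the tool carry_out, never from a script. Its argument "plan" is a list that holds one entry, the list of rows, each a list of 7 numbers: the shift along the tool's x, y, z in mm, then the turn, a rotation vector about the tool's x, y, z in rad, then the finger opening in mm, from 0 to 94. A call has 1 to 20 rows; each row shifts and turns the commanded pose from where the row before left it, along the tool's axes as they then stand; what a row does not reach is not made up. A row lasts 1/12 s, in which the tool goes at most 41.7 mm and 7.16 degrees, less where a joint would pass 70% of its speed; a pose out of reach is approached as far as the arm can. A call with a gripper value outside its range is refused whole. The fingers move at their own pace and stop on an object; "squeeze" is the grip in N (left out, the last holds). Time passes only in rows, so rows that do not move let the fingers close. It gives the time, the measured TCP pose, the force, the opening and the grip force at its end, in the units of the state.
- telemetry.get_obs(): the state, without advancing time (a new reading comes with each control period).
- optics.camera(name): name is "side" or "top" or "wrist"; returns a dict with "pixels" (420x560x3 uint8, red, green, blue), "intrinsics" (3x3 intrinsics, pixels), "origin" and "rotation" of the camera in the world. Camera axes: x right, y down, z forward; pixel columns grow to the right and rows downward; lengths in m; the calibration is good to about 2 mm. A picture is of the moment at which its call begins. There is no depth.
- ctrl.hand_in(): hands the job in; it is judged then, once.
The state is a dict: "time_s": time; "qpos": joint angles; "joint_vel": joint speeds; "tau": joint torques, N m; "ee_pos": TCP position; "eef_rot": TCP orientation; "force": force on the tool from outside, world axes, zero at the start; "moment": the same for the moment, N m; "grip_width": finger opening in m; "grip_force": force on a finger pad.
Only numpy, scipy, OpenCV 4.12 (cv2) and the standard library are available. Lean on these libraries where they do the work, as an engineer would, in place of code of your own. Each camera call takes 0.05 s, during which the arm holds its last target. There are 200 camera calls.

## Working session

There is one attempt and no reset: what is moved stays moved. The work goes in short steps, Python scripts to look and compute and a tool call to move; the robot and the scene stay as the last step left them, time stands still between calls to the robot, and variables do not carry over. Pictures are saved under pics/ and viewed, at most 10 in all, crops included, and the job is handed in when it is done.

Besides the shell and the picture viewer there is one more tool, called as name([rows], argument=value, ...), one row to a line, values as JSON. carry_out: Moves the arm, as the interface text tells. Its arguments: {"type":"object","properties":{"plan":{"type":"array","items":{"type":"array","items":{"type":"array","items":{"type":"number"}}}},"squeeze":{"type":"number"}},"required":["plan"]}

```bash
mkdir -p pics
cat > h.py <<'E'
import numpy as np, cv2
from station import telemetry, optics, ctrl
from scipy.spatial.transform import Rotation as Rn
def cam(n,f=None):
    c=optics.camera(n)
    if f: cv2.imwrite('pics/'+f,c['pixels'][:,:,::-1])
    return c
def onz(c,u,v,z):
    d=np.array(c['rotation'])@np.linalg.inv(c['intrinsics'])@np.array([u,v,1.]); o=np.array(c['origin'])
    return o+d*(z-o[2])/d[2]
def proj(c,p):
    q=np.array(c['rotation']).T@(np.array(p)-c['origin']); q=np.array(c['intrinsics'])@q; return q[:2]/q[2]
E
python3 - <<'E'
from h import *
import pickle
d={}
for n in ['top','side']:
    d[n]=cam(n,n+'.png'); print(n,np.round(d[n]['origin'],3),np.round(d[n]['rotation'],3).tolist(),np.round(d[n]['intrinsics'],0).tolist())
pickle.dump(d,open('d.pkl','wb'))
s=telemetry.get_obs();print(s['time_s'],s['ee_pos'],s['eef_rot'],s['grip_width'])
E
```

```text
top [0.407 0.312 1.031] [-3.045, -0.028, -1.593] [[445.0, 0.0, 265.0], [0.0, 445.0, 209.0], [0.0, 0.0, 1.0]]
side [ 0.398 -0.426  0.555] [-2.121, -0.013, -0.146] [[402.0, 0.0, 281.0], [0.0, 402.0, 212.0], [0.0, 0.0, 1.0]]
0.1 [0.14756198 0.5296123  0.2049694 ] [-3.14063233e+00 -8.18827187e-05  2.86983410e+00] 0.09422434090113879
```

View pics/top.png

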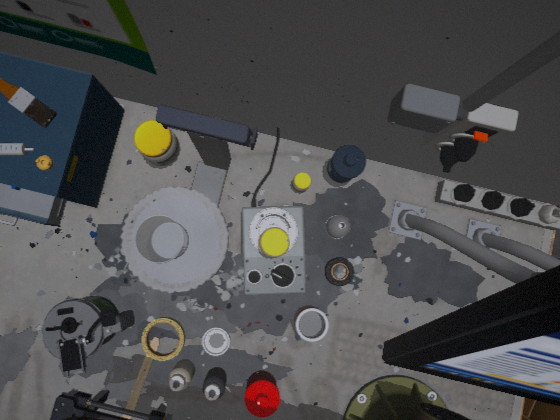

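View pics/side.png

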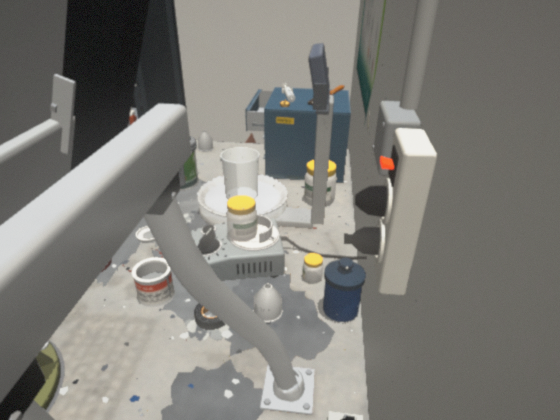

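The top view shows the stirrer at about u 243–305, v 207–293. The jar lid (yellow) is at (274,242), the selector at (284,275) and the key at (254,277). The side view shows the jar at (242,218). Camera rotation comes as rpy, so I'll crop and measure.

```bash
sed -i "s/c=optics.camera(n)/c=optics.camera(n); c['rotation']=Rn.from_euler('xyz',c['rotation']).as_matrix() if np.ndim(c['rotation'])==1 else c['rotation']/" h.py
python3 - <<'E'
from h import *
import pickle
d=pickle.load(open('d.pkl','rb'))
for c in d.values(): c['rotation']=Rn.from_euler('xyz',c['rotation']).as_matrix()
c=d['top'];pickle.dump(d,open('d.pkl','wb'))
im=np.ascontiguousarray(c['pixels'][:,:,::-1])
cv2.imwrite('pics/crop.png',cv2.resize(im[195:305,225:365],None,fx=5,fy=5,interpolation=cv2.INTER_CUBIC))
hsv=cv2.cvtColor(im,cv2.COLOR_BGR2HSV)
m=cv2.inRange(hsv,(22,120,80),(35,255,255))
n,l,st,ce=cv2.connectedComponentsWithStats(m)
for i in range(1,n):
    if st[i,4]>100: print(st[i],ce[i],np.round(onz(c,*ce[i],0.154),4))
hs=cv2.cvtColor(np.ascontiguousarray(d['side']['pixels'][:,:,::-1]),cv2.COLOR_BGR2HSV)
m=cv2.inRange(hs,(20,120,80),(35,255,255))
n,l,st,ce=cv2.connectedComponentsWithStats(m)
for i in range(1,n):
    if st[i,4]>60: print('side',st[i],ce[i],np.round(onz(d['side'],*ce[i],0.150),4))
E
```

```text
[ 134  120   38   36 1022] [151.8111546  137.85616438] [0.6377 0.509  0.154 ]
[294 172  17  17 223] [302.04484305 180.30044843] [0.5468 0.2107 0.154 ]
[261 228  28  29 627] [274.27910686 241.7830941 ] [0.4255 0.2692 0.154 ]
side [276 117  18   7 104] [284.74038462 120.        ] [0.5883 0.7605 0.15  ]
side [307 160   7  15  82] [310.34146341 166.48780488] [0.5974 0.422  0.15  ]
side [328 160   8  16  94] [331.30851064 167.65957447] [0.6454 0.4097 0.15  ]
side [228 196  27  15 332] [240.63554217 203.09036145] [0.4235 0.2703 0.15  ]
side [305 253  17  14 196] [313.09183673 259.44897959] [0.5289 0.0748 0.15  ]
```

View pics/crop.png

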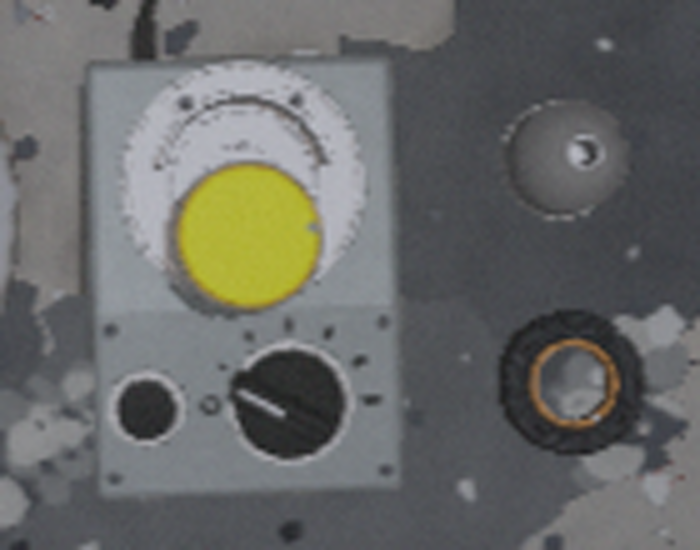

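Run:
```python
from h import *
import pickle
d=pickle.load(open('d.pkl','rb')); c=d['top']
f=lambda x,y,z: onz(c,225+x/5-.4,195+y/5-.4,z)
RL,RR,FL,FR=f(90,62,.07),f(388,58,.07),f(103,497,.054),f(400,488,.054)
print(RL,RR,FL,FR)
w=RL-RR;l=(RL+RR-FL-FR)/2
print(np.hypot(*w[:2]),np.hypot(*l[:2]),np.arctan2(l[1],l[0]),np.arctan2(-w[0],w[1]))
psi=(np.arctan2(l[1],l[0])*.6+np.arctan2(-w[0],w[1])*.4)
O=(RL+RR+FL+FR)/4;ex=np.array([np.cos(psi),np.sin(psi)]);ey=np.array([-ex[1],ex[0]])
print('psi',psi,'O',O)
S=lambda p:np.round([(p[:2]-O[:2])@ex,(p[:2]-O[:2])@ey],4)
print('plate',S(f(242,183,.076)),f(242,183,.076))
print('jar',S(f(249,235,.154)),f(249,235,.154))
print('skirt',S(f(289,403,.068)),'key',S(f(147,407,.069)))
W=lambda x,y:np.round(O[:2]+x*ex+y*ey,4)
print('W sel',W(-55,-18) if 0 else W(-.055,-.018),'key',W(-.055,.044))
a=f(285,415,.092);b=f(237,388,.092);v=b-a;print('theta',np.arctan2(v[:2]@ex,v[:2]@ey))
```

```text
[0.50392693 0.33203112 0.07      ] [0.5031831  0.20243221 0.07      ] [0.31626327 0.32999241 0.054     ] [0.31695164 0.20102375 0.054     ]
0.1296010381168667 0.18695550205260938 0.009219351821264411 -0.0057394027720672515
psi 0.0032358499839317463 O [0.41008123 0.26636987 0.062     ]
plate [0.0398 0.0011] [0.44984851 0.26759636 0.076     ]
jar [0.0158 0.0025] [0.42585418 0.2689278  0.154     ]
skirt [-0.0547 -0.0169] key [-0.0548  0.044 ]
W sel [0.3551 0.2482] key [0.3549 0.3102]
theta 0.5347357721107705
```

The stirrer's yaw is about 0, and the measured angle of 0.53 puts the selector at speed 1. The jar is at (0.426, 0.268) and the plate centre at (0.450, 0.267). I'll move in front of the jar with the fingers part open.

carry_out([
  [[0,0,-6,0,0,-0.0906,36],[0,0,-6,0,0,-0.0906,36],[0,0,-6,0,0,-0.0906,36],[-18,-22,0,0,0,0,36],[-18,-22,0,0,0,0,36],[-18,-22,0,0,0,0,36],[-18,-22,0,0,0,0,36],[-18,-22,0,0,0,0,36],[-18,-22,0,0,0,0,36],[-18,-22,0,0,0,0,36],[-18,-22,0,0,0,0,36],[-18,-22,0,0,0,0,36],[-18,-22,0,0,0,0,36],[-18,-22,0,0,0,0,36],[-18,-22,0,0,0,0,36],[0,0,0,0,0,0,36],[0,0,0,0,0,0,36]],
])

```text
time_s: 1.52
ee_pos: [0.3641, 0.2651, 0.2232]
eef_rot: [-3.141, -0.0, 3.139]
force: [0.7, -0.3, 0.2]
grip_width: 0.0362
grip_force: 0.0
```

Run:
```python
from h import *
cam('wrist','w1.png')
s=telemetry.get_obs();print(s)
```

```text
{'time_s': 1.5667, 'qpos': array([ 5.49733922e-01,  6.04540047e-02,  1.76125382e+00,  2.00998916e-04,
        1.32033629e+00, -1.01999295e+00]), 'joint_vel': array([ 0.02755757, -0.00013841, -0.00192482,  0.00183021, -0.00170915,
        0.00289977]), 'tau': array([ -1.64143503, -38.81504416, -35.27684927,  -0.04135903,
         0.06469008,  -0.14610727]), 'ee_pos': array([0.36355914, 0.26575305, 0.22326239]), 'eef_rot': array([-3.14152228e+00, -4.86592305e-04,  3.14047332e+00]), 'force': array([ 0.04044646,  0.25906552, -0.57259375]), 'moment': array([ 0.05448   , -0.00107373,  0.04018784]), 'grip_force': 0.0, 'grip_width': 0.03620596675563833}
```

View pics/w1.png

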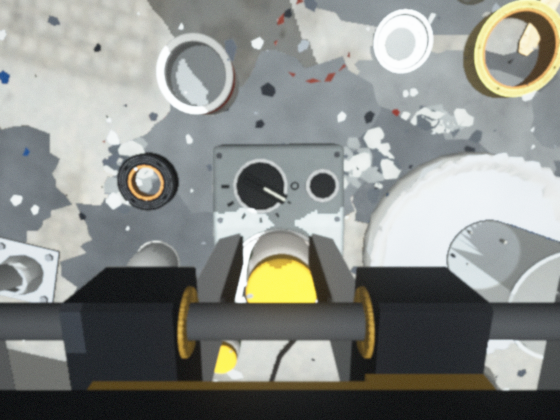

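The wrist view shows the selector at (261,186) with its line pointing right and down, which is speed 1. The key is at (322,185), and the jar lies beyond the fingertips at (280,280). Next I'll lower and push slowly.

carry_out([
  [[0,1,29,0,0,0,36],[0,1,29,0,0,0,36],[0,0,29,0,0,0,36],[0,0,29,0,0,0,36],[0,0,0,0,0,0,36],[-5,0,0,0,0,0,36],[-5,0,0,0,0,0,36],[-5,0,0,0,0,0,36],[-3,0,0,0,0,0,36],[-3,0,0,0,0,0,36],[-3,0,0,0,0,0,36],[-3,0,0,0,0,0,36],[-3,0,0,0,0,0,36],[-3,0,0,0,0,0,36],[-3,0,0,0,0,0,36],[-3,0,0,0,0,0,36]],
])

```text
time_s: 2.9
ee_pos: [0.4029, 0.2678, 0.1074]
eef_rot: [-3.142, -0.0, -3.142]
force: [-1.5, -0.1, 0.9]
grip_width: 0.0362
grip_force: 0.8
```

```bash
cat > jar.py <<'E'
from h import *
def jar():
    c=cam('top'); hsv=cv2.cvtColor(np.ascontiguousarray(c['pixels'][:,:,::-1]),cv2.COLOR_BGR2HSV)
    m=cv2.inRange(hsv,(22,120,50),(35,255,255)); n,l,st,ce=cv2.connectedComponentsWithStats(m)
    for i in range(1,n):
        if st[i,4]>60 and 225<ce[i][0]<320: print(st[i],ce[i],np.round(onz(c,*ce[i],.154),4))
    c=cam('side'); hsv=cv2.cvtColor(np.ascontiguousarray(c['pixels'][:,:,::-1]),cv2.COLOR_BGR2HSV)
    m=cv2.inRange(hsv,(20,120,50),(35,255,255)); n,l,st,ce=cv2.connectedComponentsWithStats(m)
    for i in range(1,n):
        if st[i,4]>60 and 200<ce[i][0]<300: print('side',st[i],ce[i],np.round(onz(c,*ce[i],.150),4))
jar(); s=telemetry.get_obs();print(s['time_s'],s['ee_pos'],s['force'])
E
python3 jar.py
```

```text
[294 172  17  17 223] [301.98654709 180.30493274] [0.5468 0.2108 0.154 ]
[262 224  21  12 139] [271.02877698 228.84172662] [0.4511 0.275  0.154 ]
side [276 117  18   7 108] [284.67592593 119.9537037 ] [0.5881 0.7609 0.15  ]
side [235 197  24  16 268] [246.95895522 204.75373134] [0.4356 0.2622 0.15  ]
3.0 [0.40299656 0.26776129 0.10739109] [0.30167732 0.28397422 0.84628739]
```

carry_out([
  [[-2,0,0,0,0,0,36],[-2,0,0,0,0,0,36],[-2,0,0,0,0,0,36],[-2,0,0,0,0,0,36],[-2,0,0,0,0,0,36],[-2,0,0,0,0,0,36],[-1.5,0,0,0,0,0,36],[-1.5,0,0,0,0,0,36],[0,0,0,0,0,0,36]],
])

```text
time_s: 3.75
ee_pos: [0.4179, 0.2678, 0.1074]
eef_rot: [-3.142, 0.0, 3.142]
force: [-1.3, -0.1, 0.7]
grip_width: 0.0362
grip_force: 0.4
```

carry_out([
  [[-1,0,0,0,0,0,36],[-1,0,0,0,0,0,36]],
])

```text
time_s: 3.92
ee_pos: [0.4197, 0.2678, 0.1074]
eef_rot: [-3.142, -0.0, -3.142]
force: [-1.4, -0.1, 0.9]
grip_width: 0.036
grip_force: 0.6
```

```bash
python3 jar.py
```

```text
[294 172  17  17 224] [302.06696429 180.33035714] [0.5467 0.2107 0.154 ]
[262 215  19  11  86] [270.25581395 219.10465116] [0.4704 0.2761 0.154 ]
side [276 117  18   7 108] [284.69444444 119.89814815] [0.5883 0.7615 0.15  ]
side [244 197  24  16 272] [255.38602941 204.43014706] [0.4522 0.2614 0.15  ]
4.0167 [0.41975105 0.26776241 0.10742043] [-0.1745611   0.56091782 -0.3229736 ]
```

Still only sliding friction of about 1.3 N, so I'll keep going in 1 mm steps until the stop is felt.

carry_out([
  [[-1,0,0,0,0,0,36],[-0.5,0,0,0,0,0,36]],
])

```text
time_s: 4.18
ee_pos: [0.4212, 0.2678, 0.1075]
eef_rot: [3.142, 0.0, 3.142]
force: [-1.4, 0.5, -0.2]
grip_width: 0.0358
grip_force: 0.6
```

carry_out([
  [[-0.5,0,0,0,0,0,36],[-0.5,0,0,0,0,0,36]],
])

```text
time_s: 4.35
ee_pos: [0.4222, 0.2678, 0.1075]
eef_rot: [3.142, -0.0, 3.142]
force: [-1.6, -0.0, -0.5]
grip_width: 0.0359
grip_force: 0.7
```

carry_out([
  [[-0.5,0,0,0,0,0,36],[-0.5,0,0,0,0,0,36]],
])

```text
time_s: 4.52
ee_pos: [0.4228, 0.2678, 0.1074]
eef_rot: [-3.141, -0.001, 3.142]
force: [-6.6, -0.1, 3.8]
grip_width: 0.036
grip_force: 3.2
```

The force rose to 6.6 N, so the jar is against the stop. I'll back off, close the fingers, turn 30° and look.

carry_out([
  [[5,0,0,0,0,0,36],[10,0,0,0,0,0,36],[10,0,0,0,0,0,36],[15,0,0,0,0,0,36],[10,2,-8,0,0,0,0],[10,2,-8,0,0,0,0],[10,2,-8,0,0,0,0],[10,2,-8,0,0,0,0],[0,0,0,0,0,0.1047,0],[0,0,0,0,0,0.1047,0],[0,0,0,0,0,0.1047,0],[0,0,0,0,0,0.1047,0],[0,0,0,0,0,0.1047,0],[0,0,0,0,0,0,0],[0,0,0,0,0,0,0]],
])

```text
time_s: 5.77
ee_pos: [0.3426, 0.2758, 0.1395]
eef_rot: [3.141, 0.0, 2.622]
force: [0.3, 0.7, -0.1]
grip_width: 0.0004
grip_force: 0.0
```

```bash
python3 jar.py
python3 - <<'E'
from h import *
c=cam('wrist','w2.png')
s=telemetry.get_obs(); print(s['eef_rot'])
for p in ([.355,.249,.07],[.350,.249,.092],s['ee_pos'],[.3549,.3102,.07],[.364,.273,.092]): print(np.round(proj(c,p)))
t=cam('top'); cv2.imwrite('pics/t2.png',cv2.resize(t['pixels'][195:305,225:365,::-1],None,fx=5,fy=5,interpolation=cv2.INTER_CUBIC))
E
```

```text
[294 172  17  17 223] [301.98654709 180.30493274] [0.5468 0.2108 0.154 ]
[262 214  28  28 630] [275.24126984 227.5984127 ] [0.4534 0.2666 0.154 ]
side [276 117  18   7 106] [284.66981132 119.95283019] [0.5881 0.761  0.15  ]
side [242 196  27  15 327] [254.90825688 203.19571865] [0.4517 0.2664 0.15  ]
5.8667 [0.34287126 0.27579298 0.1395167 ] [-0.12825581 -0.00389731 -1.07433467]
[3.14149889e+00 8.12798503e-05 2.62096616e+00]
[252. 247.]
[247. 252.]
[275. 249.]
[323. 208.]
[286. 252.]
```

View pics/w2.png

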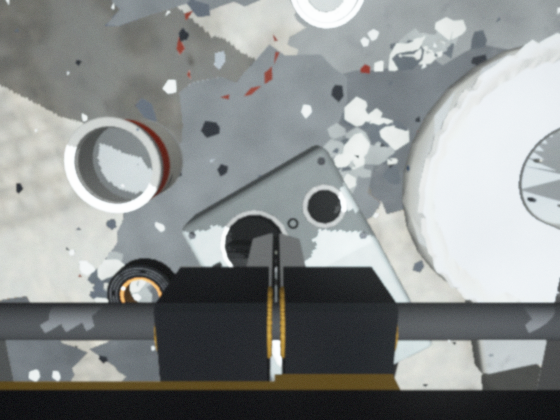

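The jar is 3.5 mm past the plate centre, at the stop. The wrist view shows the fingertips at (275,240), between the selector (252,247) and the key (323,208) as projected. Next I'll descend and begin the turn.

carry_out([
  [[0,0,14,0,0,0,0],[0,0,14,0,0,0,0],[0,0,14,0,0,0,0],[0,0,14,0,0,0,0],[0,0,0,0,0,0,0]],
])

```text
time_s: 6.38
ee_pos: [0.3421, 0.2751, 0.0814]
eef_rot: [-3.138, -0.002, 2.619]
force: [-0.1, 0.1, -1.5]
grip_width: 0.0008
grip_force: 0.0
```

carry_out([
  [[-2,0,0,0,0,0,0],[-2,0,0,0,0,0,0],[-2,0,0,0,0,0,0],[-2.06,1.2,0,0,0,0.1,0]],
])

```text
time_s: 6.72
ee_pos: [0.3509, 0.2734, 0.0845]
eef_rot: [3.14, -0.001, 2.52]
force: [-4.4, 3.8, 2.9]
grip_width: 0.0007
grip_force: 3.0
```

carry_out([
  [[-2.06,1.2,0,0,0,0.1,0],[-2.06,1.2,0,0,0,0.1,0]],
])

```text
time_s: 6.88
ee_pos: [0.3561, 0.2724, 0.0844]
eef_rot: [3.14, 0.0, 2.314]
force: [-1.2, -0.5, -0.9]
grip_width: 0.0005
grip_force: 0.0
```

carry_out([
  [[-2.06,1.2,0,0,0,0.1,0],[-2.06,1.2,0,0,0,0.1,0],[-2.06,1.2,0,0,0,0.1,0],[-2.06,1.2,0,0,0,0.1,0],[-2.06,1.2,0,0,0,0.1,0],[-2.06,1.2,0,0,0,0.1,0],[0,0,0,0,0,0,0]],
])

```text
time_s: 7.47
ee_pos: [0.3681, 0.2649, 0.0843]
eef_rot: [3.14, -0.001, 1.713]
force: [-1.9, 2.9, 0.3]
grip_width: 0.0003
grip_force: 1.0
```

carry_out([
  [[-2.06,1.2,0,0,0,0.1,0],[-2.06,1.2,0,0,0,0.1,0],[-1.03,0.6,0,0,0,0.05,0],[0,0,0,0,0,0,0]],
])

```text
time_s: 7.8
ee_pos: [0.3713, 0.2602, 0.0842]
eef_rot: [3.14, -0.001, 1.469]
force: [0.7, 1.6, 0.7]
grip_width: 0.0006
grip_force: 1.0
```

carry_out([
  [[-1.03,0.6,0,0,0,0.05,0],[-1.03,0.6,0,0,0,0.05,0],[0,0,0,0,0,0,0]],
])

```text
time_s: 8.05
ee_pos: [0.3719, 0.2576, 0.0838]
eef_rot: [3.141, -0.0, 1.37]
force: [0.3, -0.1, 0.3]
grip_width: 0.0003
grip_force: 0.0
```

carry_out([
  [[-1.03,0.6,0,0,0,0.05,0],[0,0,0,0,0,0,0]],
])

```text
time_s: 8.22
ee_pos: [0.3722, 0.2564, 0.0836]
eef_rot: [3.141, 0.0, 1.32]
force: [0.2, 0.4, 0.9]
grip_width: 0.0006
grip_force: 0.0
```

The force has dropped to zero at tool angle 1.82 rad, so it probably snapped to 4. I'll back off, rise, turn the tool back and look.

carry_out([
  [[5,0,0,0,0,0,0],[0,0,-15,0,0,0,0],[0,0,-15,0,0,0,0],[0,0,-20,0,0,0,0],[0,0,-20,0,0,0,0],[0,0,0,0,0,-0.1214,0],[0,0,0,0,0,-0.1214,0],[0,0,0,0,0,-0.1214,0],[0,0,0,0,0,-0.1214,0],[0,0,0,0,0,-0.1214,0],[0,0,0,0,0,-0.1214,0],[0,0,0,0,0,-0.1214,0],[0,0,0,0,0,-0.1214,0],[0,0,0,0,0,-0.1214,0],[0,0,0,0,0,-0.1214,0],[0,0,0,0,0,-0.1214,0],[0,0,0,0,0,-0.1214,0],[0,0,0,0,0,-0.1214,0],[0,0,0,0,0,-0.1214,0],[0,0,0,0,0,-0.1214,0]],
])

```text
time_s: 9.88
ee_pos: [0.3734, 0.2617, 0.1535]
eef_rot: [-3.142, 0.0, -3.134]
force: [-0.2, -0.1, -0.4]
grip_width: 0.0004
grip_force: 0.0
```

carry_out([
  [[5,25,0,0,0,0,0],[5,25,0,0,0,0,0],[5,0,0,0,0,0,0],[5,0,0,0,0,0,0],[0,0,0,0,0,0,0],[0,0,0,0,0,0,0]],
])

```text
time_s: 10.38
ee_pos: [0.3534, 0.311, 0.1535]
eef_rot: [-3.141, 0.0, 3.14]
force: [0.2, -0.3, 0.9]
grip_width: 0.0005
grip_force: 0.0
```

```bash
python3 jar.py
python3 - <<'E'
from h import *
c=cam('wrist'); t=cam('top')
s=telemetry.get_obs(); print(s['eef_rot'])
k=proj(c,[.3549,.3102,.07]);q=proj(c,[.352,.249,.09]);print(k,q)
f=lambda im,u,v,h,w:cv2.resize(np.ascontiguousarray(im['pixels'][max(0,v-h):v+h,max(0,u-w):u+w,::-1]),(400,400),interpolation=cv2.INTER_CUBIC)
u,v=np.int32(np.round((k+q)/2))
cv2.imwrite('pics/both.png',np.hstack([f(c,u,v,70,70),f(t,275,255,55,55)])); print(u,v)
E
```

```text
[294 172  17  17 226] [302.02212389 180.32300885] [0.5467 0.2108 0.154 ]
[262 214  28  28 628] [275.21496815 227.60191083] [0.4534 0.2667 0.154 ]
side [276 117  18   7 106] [284.66981132 119.95283019] [0.5881 0.761  0.15  ]
side [242 196  27  16 327] [254.79816514 203.16207951] [0.4515 0.2665 0.15  ]
10.4833 [0.35378517 0.31100586 0.15359875] [-0.2928608   0.46781043 -0.28377094]
[3.14150210e+00 2.03605551e-04 3.13874365e+00]
[273.87484512 213.44412019] [190.56910292 216.56452385]
232 215
```

View pics/both.png

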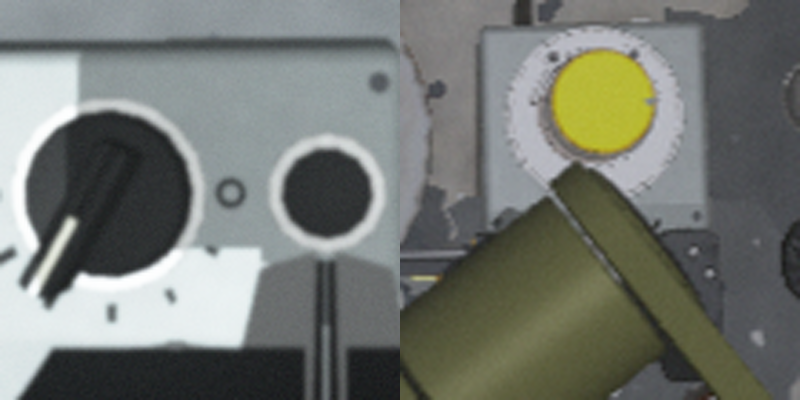

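Selector now points at the 4 mark: the handle tip is at (40,290) in the crop, one mark past the +x line. The jar is unmoved at (0.4534, 0.2667) and the key is under the tool. I'll tilt square to the deck and press.

carry_out([
  [[8,0,0,0,-0.0975,0,0],[8,0,0,0,-0.0975,0,0],[0,0,15,0,0,0,0],[0,0,20,0,0,0,0],[0,0,20,0,0,0,0],[0,0,15,0,0,0,0],[0,0,5,0,0,0,0],[0,0,0,0,0,0,0],[0,0,0,0,0,0,0]],
])

```text
time_s: 11.33
ee_pos: [0.3523, 0.3115, 0.0796]
eef_rot: [3.141, 0.195, 3.139]
force: [0.0, -0.7, -0.2]
grip_width: 0.0006
grip_force: 0.0
```

carry_out([
  [[0,0,2,0,0,0,0],[0,0,2,0,0,0,0],[0,0,2,0,0,0,0],[0,0,2,0,0,0,0],[0,0,0,0,0,0,0]],
])

```text
time_s: 11.75
ee_pos: [0.3536, 0.3114, 0.071]
eef_rot: [-3.141, 0.195, 3.139]
force: [0.1, 0.5, -0.8]
grip_width: 0.0006
grip_force: 0.0
```

carry_out([
  [[0,0,1,0,0,0,0],[0,0,1,0,0,0,0],[0,0,1,0,0,0,0],[0,0,1,0,0,0,0],[0,0,0,0,0,0,0]],
])

```text
time_s: 12.17
ee_pos: [0.3545, 0.3115, 0.0673]
eef_rot: [3.142, 0.195, 3.139]
force: [-1.4, 0.0, 2.4]
grip_width: 0.0005
grip_force: 1.9
```

carry_out([
  [[0,0,1,0,0,0,0],[0,0,0,0,0,0,0]],
])

```text
time_s: 12.33
ee_pos: [0.3546, 0.3115, 0.0663]
eef_rot: [3.141, 0.195, 3.139]
force: [-1.4, -0.2, 4.8]
grip_width: 0.0003
grip_force: 2.3
```

carry_out([
  [[0,0,0.5,0,0,0,0],[0,0,0.5,0,0,0,0],[0,0,0,0,0,0,0]],
])

```text
time_s: 12.58
ee_pos: [0.3548, 0.3116, 0.066]
eef_rot: [3.141, 0.195, 3.139]
force: [-7.0, -2.3, 14.6]
grip_width: 0.0003
grip_force: 7.6
```

carry_out([
  [[0,0,0.5,0,0,0,0],[0,0,0,0,0,0,0],[0,0,0,0,0,0,0]],
])

```text
time_s: 12.83
ee_pos: [0.3549, 0.3116, 0.0658]
eef_rot: [3.141, 0.195, 3.139]
force: [-9.6, -4.5, 20.6]
grip_width: 0.0002
grip_force: 11.1
```

carry_out([
  [[0,0,-3,0,0,0,0],[0,0,-3,0,0,0,0],[0,0,-5,0,0,0,0],[0,0,-10,0,0,0,0],[0,0,-20,0,0,0,0],[0,0,-20,0,0,0,0],[0,0,-20,0,0,0,0],[8,15,-10,0,0,0,0],[8,15,0,0,0,0,0],[8,15,0,0,0,0,0],[8,0,0,0,0,0,0],[8,0,0,0,0,0,0],[0,0,0,0,0,0,0],[0,0,0,0,0,0,0]],
])

```text
time_s: 14.0
ee_pos: [0.2979, 0.356, 0.1465]
eef_rot: [-3.141, 0.195, 3.139]
force: [0.5, 0.7, -0.1]
grip_width: 0.0006
grip_force: 0.0
```

```bash
python3 jar.py
python3 - <<'E'
from h import *
c=cam('wrist','w3.png')
E
```

```text
[294 172  17  17 222] [302.01351351 180.27927928] [0.5468 0.2108 0.154 ]
[262 214  28  28 627] [275.22807018 227.58373206] [0.4534 0.2666 0.154 ]
side [276 117  18   7 107] [284.6728972  119.92523364] [0.5882 0.7612 0.15  ]
side [242 196  27  15 328] [254.82621951 203.17073171] [0.4516 0.2665 0.15  ]
14.1 [0.29842488 0.35616635 0.14659343] [-0.80861265 -0.47852916 -1.12405527]
```

View pics/w3.png

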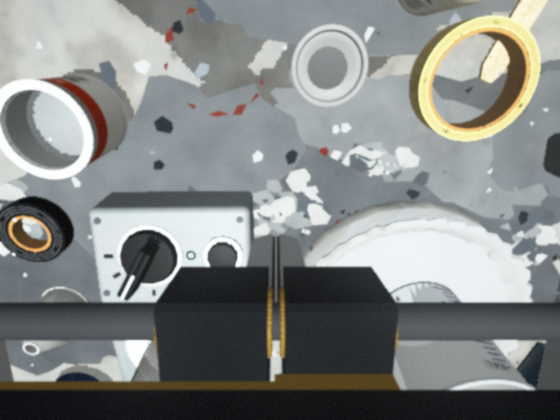

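The final view shows the selector handle still at 4, with its tip at (125,298). The key is up at (222,252), and the jar is unmoved at the stop. The press bottomed out at the predicted z of 0.066 with 20 N, so I'm handing in.

```bash
python3 -c "
from station import ctrl; print(ctrl.hand_in())"
```

```text
the job is handed in; nothing more can be done
None
```

The jar is against the stop, the selector is at speed 4, and the start key was then pressed fully down and released; the job is handed in at about 14 s of the 51 s limit.

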